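# Start a blood-glucose reading on the bench photometer

## Task

The cuvette is already in the photometer: start its reading with light fingertip touches only. First push the well cover down until it is fully shut (the lamp check needs the dark), then tap the round standby key to wake the instrument, then the third of the four square test keys counted from the operator's left, then the long start bar, pressing each key well past halfway down and letting it spring back. Press no other key and do not shove the photometer, and leave the cuvette, the vial and the spray bottle where they stand.

Things in the scene. Friction and masses are not known exactly. Their poses are not given: they have to be found in the camera images.
- photometer: White instrument, 240 mm deep (x), 250 wide (y), 2.8 kg, loose on rubber feet. Origin: centre of its underside; x points from the operator (robot) to its rear, y to their left. Front half: key deck rising 10 degrees rearwards, 50 to 71 mm high. Rear half (x over 0): a level housing 95 mm high; display pod on the left (y -10 to 110 mm, to 115 mm high), cuvette well on the right.
- cover (a joint): Hinge of the well cover, rad: 0 = fully shut; 1.15 = fully open. It stays at any angle (1 to 2 N at its free edge moves it). Grey plate, 70 mm from hinge to free edge, 70 wide, 8 thick, hinged along its rear edge; a finger tab 30 mm wide, 5 thick stands out 10 mm from the middle of the free edge. Shutting, the free edge goes up to 65 mm down and 40 mm towards the front.
- cover_edge (a point): Middle of the cover's free edge, on its upper face (the face that is on top when it is shut). Shut, the cover lies level on a 3 mm foam seal, its upper face 107 mm above the bench; a light push sinks the free edge up to 3 mm further into the seal (joint -0.04, a hard stop), and it stays there.
- cover_hinge (a point): Middle of the hinge line, level with the cover's underside when shut. At cover angle q a point of the underside r from the hinge lies r cos q in front of here (towards the photometer's -x) and r sin q above.
- standby_top (a point): Centre of the top of the round standby key, 20 mm in diameter, in the front key row near its left end. The top of every key stands 9 mm above the deck and leans with it (10 degrees); its z points out of the deck.
- test1_top (a point): Centre of the top of the first (leftmost) of four equal square test keys, 18 x 18 mm, in a row 36 mm apart, 46 mm behind the front row. Not to be pressed.
- test2_top (a point): The same for the second test key. Not to be pressed.
- test3_top (a point): The same for the third test key from the left: the one to tap.
- test4_top (a point): The same for the fourth (rightmost) test key. Not to be pressed.
- start_top (a point): Centre of the top of the long start bar, 60 mm wide (y) and 18 mm deep, on the right in the front key row.
- standby (a joint): Travel of the round standby key, m: 0 = up, 0.006 = fully down on a hard stop. All keys are sprung: 0.8 N starts them, 3.2 N takes them halfway and 5.6 N fully down; past halfway they count as pressed. They spring back when let go.
- test1 (a joint): Travel of test key 1, same meaning.
- test2 (a joint): Travel of test key 2, same meaning.
- test3 (a joint): Travel of test key 3, same meaning.
- test4 (a joint): Travel of test key 4, same meaning.
- start (a joint): Travel of the start bar, same meaning.
- cuvette: Clear square cuvette, 12.5 x 12.5 x 45 mm, 10 g, standing in its 14 mm square hole in the well under the cover, its top 10 mm below the housing's top. Origin: centre of its underside.
- vial: Small amber sample vial with an orange cap, 27 mm in diameter, 46 mm high, standing on the bench to one side of the photometer. Origin: centre of its underside.
- spray_bottle: White spray bottle, 62 mm in diameter, 175 mm high, standing on the bench to the other side of the photometer. Origin: centre of its underside.
Things that resemble listed ones, but are neither listed nor needed, are in the scene too. Several things have the shape of the spray_bottle; the one meant has the colours described above. There is more than one size of the vial; the job needs the smaller.

How it is judged (in metres and radians):
On the way, in this order (a step that is already met when the one before it is completed fails the run):
1. the well cover is pushed fully shut (value of joint cover below 0.05 rad), for 0.1 s.
2. the round standby key is pressed (value of joint standby above 0.003 m), for 0.03 s.
3. the third test key is pressed, the standby key let go (value of joint test3 above 0.003 m and value of joint standby below 0.001 m), for 0.03 s.
4. the start bar is pressed, the test key let go (value of joint start above 0.003 m and value of joint test3 below 0.001 m), for 0.03 s.
At the end, for the whole second after the job is handed in: The cover is shut (under 0.05 rad), all keys are up (under 1 mm), the photometer stands level within 20 mm of where it was, the cuvette is down in its hole, and the vial and spray bottle stand upright within 20 mm of where they were (value of joint cover below 0.05 rad and value of joint each of standby, test1, test2, test3, test4, start below 0.001 m and distance of each of photometer, vial, spray_bottle from where it was at the start of the episode below 0.02 m and angle between photometer's own z axis and vertical below 0.03 rad and linear speed of photometer below 0.01 m/s and z of cuvette in the frame of photometer below 0.045 m and distance between cuvette and cover_hinge below 0.08 m and angle between each of vial, spray_bottle's own z axis and vertical below 0.1 rad); the robot touches nothing.
It fails at once if a key is pressed (over 2 mm) while the cover is still open (value of joint cover above 0.15 rad and value of joint any of standby, test3, start above 0.002 m).
It fails at once if one of the other test keys is pressed, or two keys together (over 2 mm) (value of joint any of test1, test2, test4 above 0.002 m or value of joint each of standby, start above 0.002 m or value of joint each of test3, start above 0.002 m or value of joint each of test3, standby above 0.002 m).
It fails at once if the touch is not light: the arm presses on the photometer, its keys or its cover with over 20 N (contact force between any of the arm, the fingers and photometer above 20 N).
It fails at once if the photometer is lifted, tipped or shoved over 20 mm (distance of photometer from where it was at the start of the episode above 0.02 m or angle between photometer's own z axis and vertical above 0.05 rad or height (world z) of photometer above 0.008 m).
It fails at once if the vial or the spray bottle is lifted, tipped or moved over 20 mm, or the cuvette is drawn up in its hole (distance of any of vial, spray_bottle from where it was at the start of the episode above 0.02 m or angle between any of vial, spray_bottle's own z axis and vertical above 0.3 rad or z of cuvette in the frame of photometer above 0.047 m).
It also fails if it takes over 45 s, if anything falls off the work surface, if the arm or the gripper's body presses on something with over 40 N, if the wrist force passes 120 N, or if a joint passes its speed limit or range.

## Robot

A 6-joint arm with a two-finger parallel gripper is mounted at the origin on the work surface. World frame = base frame: x ahead of the robot, y to its left, z up, the work surface at z = 0. Lengths are in mm, angles in rad, forces in N, time in s.
With the tool pointing down it reaches from about 325 to 850 mm from the base axis. Payload 4.4 kg.
Tool frame: the origin (TCP) lies midway between the tips of the shut fingers; the grasp point (between the pads) lies 19 mm behind it; z points along the fingers, y is the line along which they close (so a half turn about z gives the same grasp; the last joint's range is limited). The gripper opens to 94 mm and grips with 3 to 60 N. Pads are 16 mm wide; open, the fingers measure 119 mm over their backs; the gripper's body (75 mm by 177 mm) begins 78 mm behind the grasp point.
Start: joints at [-1.429, 0.207, 1.542, -0, 1.393, -0.15], TCP at [165.952, -550.533, 205.447] pointing down, gripper open.
Joint ranges: [-2.73, 2.73], [-0.86, 2.22], [0.23, 2.46], [-1.11, 4.25], [0.08, 2.63], [-2.82, 2.82]. Speed limits (rad/s): [2.79, 2.79, 3.14, 3.14, 3.14, 3.14].

## Interface

Orientations are given as a rotation vector (axis times angle).
In Python, from workcell import robot gives the robot as it stands. The module is installed in compiled form; this text tells all that it offers.
- The arm moves only by the tool servo_tool, never from a script. Its argument "commands" is text: rows parted by semicolons, each of 7 numbers parted by spaces: the turn, a rotation vector about the world's x, y, z in degrees, then the shift along the world's x, y, z in m, then the opening, from -1 (shut) to 1 (fully open). A call has 1 to 20 rows; each row shifts and turns the commanded pose from where the row before left it; what a row does not reach is not made up. A row lasts 1/10 s, in which the tool goes at most 50 mm and 8.59 degrees, less where a joint would pass 70% of its speed; a pose out of reach is approached as far as the arm can. A call is refused whole if a number of a shift passes 0.05 or a number of a turn 8.59, either way. A call with a gripper value outside its range is refused whole. The fingers move at their own pace and stop on an object; the grip force is fixed at half the most. Time passes only in rows, so rows that do not move let the fingers close. It gives the time, the measured TCP pose, the force, the opening and the grip force at its end, in the units of the state.
- robot.get_obs(): the state, without advancing time (a new reading comes with each control period).
- robot.snapshot(name): name is "side" or "top" or "wrist"; returns a dict with "frame" (400x640x3 uint8, red, green, blue), "intrinsics" (3x3 intrinsics, pixels), "dist_coeffs" ([k1, k2, p1, p2, k3] as OpenCV has them; the pictures are not rectified), "R" (3x3) and "t" (3): a world point X has camera coordinates R X + t; the wrist camera has in their place "mount" (4x4, takes a point from camera to tool coordinates, whose origin is the TCP and whose axes are the flange's). Camera axes: x right, y down, z forward; pixel columns grow to the right and rows downward; lengths in mm; the calibration is good to about 2 mm. A picture is of the moment at which its call begins: read the wrist's pose just before it. There is no depth.
- robot.job_done(): hands the job in; it is judged then, once.
The state is a dict: "time_s": time; "qpos": joint angles; "qvel": joint speeds; "effort": joint torques, N m; "eef_pos": TCP position; "eef_rot": TCP orientation; "wrist_force": force on the tool from outside, world axes, zero at the start; "torque": the same for the moment, N m; "gripper_width": finger opening in mm; "grip_force": force on a finger pad.
Only numpy, scipy, OpenCV 4.12 (cv2) and the standard library are available. Lean on these libraries where they do the work, as an engineer would, in place of code of your own. Each camera call takes 0.05 s, during which the arm holds its last target. There are 200 camera calls.

## Working session

There is one attempt and no reset: what is moved stays moved. The work goes in short steps, Python scripts to look and compute and a tool call to move; the robot and the scene stay as the last step left them, time stands still between calls to the robot, and variables do not carry over. Pictures are saved under pics/ and viewed, at most 10 in all, crops included, and the job is handed in when it is done.

Besides the shell and the picture viewer there is one more tool, called after "Call:" in YAML: its name, and indented under it one key for each argument. servo_tool: Moves the arm, as the interface text tells. Its arguments: {"type":"object","properties":{"commands":{"type":"string"}},"required":["commands"]}

```bash
mkdir -p pics; cat > h.py <<'E'
import numpy as np, cv2, pickle
from workcell import robot
def shot(n,f):
    o=robot.get_obs(); s=robot.snapshot(n); s['obs']=o
    cv2.imwrite(f'pics/{f}.png',s['frame'][:,:,::-1]); pickle.dump(s,open(f'{f}.pkl','wb')); return s
def load(f): return pickle.load(open(f'{f}.pkl','rb'))
def cam(s):
    if 'mount' in s:
        M=np.array(s['mount']); T=np.eye(4)
        T[:3,:3]=cv2.Rodrigues(np.array(s['obs']['eef_rot'],float))[0]; T[:3,3]=s['obs']['eef_pos']
        W=np.linalg.inv(T@M); return W[:3,:3],W[:3,3]
    return np.array(s['R']),np.array(s['t']).ravel()
def ray(s,uv):
    p=cv2.undistortPoints(np.array([[uv]],float),np.array(s['intrinsics']),np.array(s['dist_coeffs']))[0,0]
    R,t=cam(s); return -R.T@t, R.T@np.array([p[0],p[1],1])
def onz(s,uv,z):
    c,d=ray(s,uv); return c+d*(z-c[2])/d[2]
def proj(s,X):
    R,t=cam(s); return cv2.projectPoints(np.array(X,float).reshape(-1,3),cv2.Rodrigues(R)[0],t,np.array(s['intrinsics']),np.array(s['dist_coeffs']))[0][:,0]
def tri(obs):
    A=0;b=0
    for s,uv in obs:
        c,d=ray(s,uv); d=d/np.linalg.norm(d); P=np.eye(3)-np.outer(d,d); A=A+P; b=b+P@c
    return np.linalg.solve(A,b)
E
python3 - <<'E'
from h import *
for n in('top','side','wrist'):
    s=shot(n,n+'0'); R,t=cam(s); print(n,-R.T@t,R[2])
a=np.vstack([load('top0')['frame'],load('side0')['frame']])
cv2.imwrite('pics/both0.png',cv2.resize(a[:,:,::-1],(480,600)))
o=robot.get_obs();print(o['eef_pos'],o['eef_rot'],o['time_s'],o['wrist_force'])
E
```

```text
top [ 526.69799521   38.34088594 1050.25716535] [ 0.05472717  0.01505074 -0.99838791]
side [260.28426733 662.41797318 870.09724821] [ 0.31317891 -0.58502127 -0.74811034]
wrist [ 229.99100326 -530.8774026   383.5683131 ] [-0.22258449 -0.06481368 -0.97275656]
[ 165.855453   -549.91836766  204.56695387] [-3.10626854e+00 -4.57950601e-01 -4.34684861e-05] 0.15 [ 0.35284394 -0.03319136 -0.22672829]
```

View pics/top0.png

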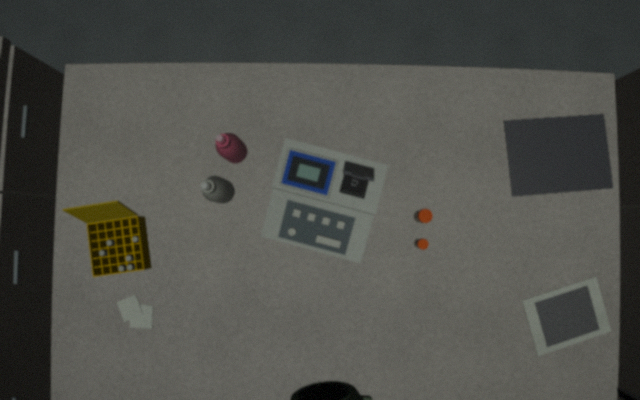

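View pics/side0.png

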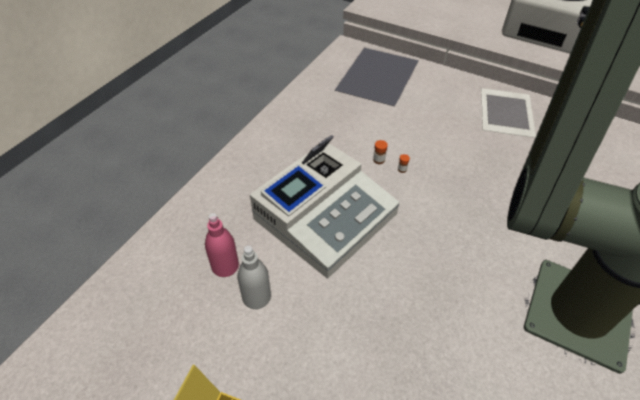

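The top view shows the photometer at about (325,200). Its test keys run from (297,213) to (340,226), with the standby key at (291,232), the start bar at (328,241) and the open cover at (358,172). To its sides stand the white bottle (217,188), the pink one (231,147), the large vial (425,215) and the small vial (422,243). Next I measure roughly, then look with the wrist camera.

```bash
python3 - <<'E'
from h import *
s=load('top0')
g=s['frame'].astype(int).sum(2)/3
print(np.array(s['intrinsics'])[0,0])
crop=s['frame'][120:280,180:460]
cv2.imwrite('pics/crop_top.png',cv2.resize(crop[:,:,::-1],None,fx=2.8,fy=2.8,interpolation=cv2.INTER_CUBIC)*1)
for n,uv,z in [('t1',(297,213),73),('t4',(340,226),73),('sb',(291,232),65),('start',(328,241),65),('hinge~',(358,168),100),('disp',(308,173),115),('bottle',(207,188),175),('vial',(422,243),46),('VIAL',(425,215),60)]: print(n,onz(s,uv,z).round())
print(np.array(load('wrist0')['mount']).round(3))
E
```

```text
411.59142800074846
t1 [551.  98.  73.]
t4 [522.  -5.  73.]
sb [505. 112.  65.]
start [486.  23.  65.]
hinge~ [657. -43. 100.]
disp [642.  72. 115.]
bottle [598. 287. 175.]
vial [ 484. -206.   46.]
VIAL [ 552. -210.   60.]
[[ 0.00000e+00 -9.73000e-01 -2.32000e-01  6.69490e+01]
 [ 1.00000e+00  0.00000e+00 -0.00000e+00  2.40000e-02]
 [ 0.00000e+00 -2.32000e-01  9.73000e-01 -1.79159e+02]
 [ 0.00000e+00  0.00000e+00  0.00000e+00  1.00000e+00]]
```

Call:
servo_tool:
  commands: "0 0 -2 0.027 0.0366 0.008 -1;0 0 -2 0.027 0.0366 0.008 -1;0 0 -2 0.027 0.0366 0.008 -1;0 0 -2 0.027 0.0366 0.008 -1;0 0 -2 0.027 0.0366 0.008 -1;0 0 -2 0.027 0.0366 0.008 -1;0 0 -2 0.027 0.0366 0.008 -1;0 0 -2 0.027 0.0366 0.008 -1;0 0 -2 0.027 0.0366 0.008 -1;0 0 -2 0.027 0.0366 0.008 -1;0 0 -2 0.027 0.0366 0.008 -1;0 0 -2 0.027 0.0366 0.008 -1;0 0 -2 0.027 0.0366 0.008 -1;0 0 -2 0.027 0.0366 0.008 -1;0 0 -2 0.027 0.0366 0.008 -1;0 0 -2 0.027 0.0366 0.008 -1;0 0 0 0 0 0 -1"

```text
time_s: 1.85
eef_pos: [600.1, 39.5, 333.3]
eef_rot: [-3.113, 0.407, -0.002]
wrist_force: [0.1, -0.6, 0.3]
gripper_width: 0.1
grip_force: 0.0
```

```bash
python3 - <<'E'
from h import *
s=shot('wrist','w1'); o=s['obs']
R=cv2.Rodrigues(np.array(o['eef_rot']))[0]; print(o['eef_pos'],R.round(3),o['gripper_width'],o['time_s'],np.array(s['intrinsics'])[0,0])
E
```

```text
[600.12003491  39.49962525 333.29572892] [[ 0.966 -0.257  0.001]
 [-0.257 -0.966  0.002]
 [ 0.001 -0.002 -1.   ]] 0.09473585306577008 1.85 316.1975612477569
```

View pics/w1.png

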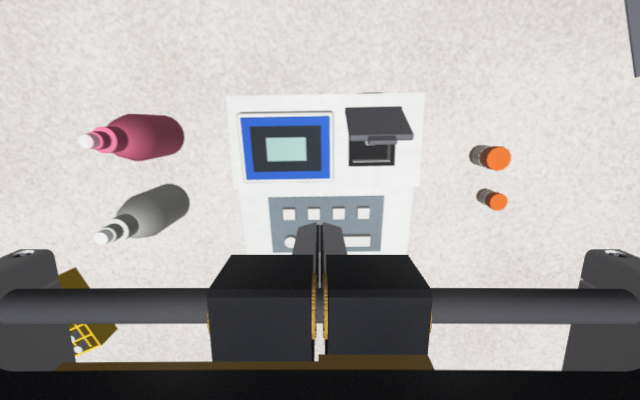

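The wrist view shows the test keys at about (289,213), (314,213), (338,213) and (363,213). The standby key is at (291,242) and the start bar near (365,242), partly hidden by the fingers. The cover plate is at (379,123) with its tab at about (380,140). The smaller vial is at (495,200) and the larger at (492,157). The white/grey bottle is at (150,215) and the pink one at (140,137).

Lookalikes: the four test keys are identical, so the third from the left is the one at (338,213). Next are blob centroids and one close crop.

```bash
python3 - <<'E'
from h import *
s=load('w1'); f=s['frame']; g=f.min(2)
m=((g>175)).astype(np.uint8)
roi=np.zeros_like(m); roi[198:250,272:383]=1
n,l,st,c=cv2.connectedComponentsWithStats(m*roi)
for i in range(1,n):
    if st[i,4]>30: print(st[i],c[i].round(2), onz(s,c[i],73).round(1))
# top view blobs
t=load('top0'); gt=t['frame'].min(2); roi=gt[200:252,275:357]
u=cv2.resize(gt[195:262,268:362],None,fx=4,fy=4,interpolation=cv2.INTER_CUBIC)
mm=(u>105).astype(np.uint8)
n,l,st,c=cv2.connectedComponentsWithStats(mm)
for i in range(1,n):
    if 80<st[i,4]<4000: p=(c[i]+.5)/4-.5+[268,195]; print('T',st[i,4],p.round(2), onz(t,p,73).round(1), onz(t,p,64).round(1))
z=f[85:185,220:430][:,:,::-1]; cv2.imwrite('pics/c1.png',cv2.resize(z,None,fx=3.8,fy=3.8,interpolation=cv2.INTER_CUBIC))
E
```

```text
[283 209  12  12 126] [288.53 214.33] [551.8  98.8  73. ]
[308 209  12  11 132] [313.5 214. ] [543.   63.8  73. ]
[333 209  12  11 131] [338.46 213.96] [533.8  28.9  73. ]
[357 208  13  11 131] [363.45 213.03] [525.9  -6.3  73. ]
[380 217   3  33  53] [381.58 236.13] [484.7 -24.1  73. ]
[284 237  11  11  96] [289.4 242.1] [510.4 109.5  73. ]
[344 237  27  10 257] [357.05 241.39] [485.9  12.6  73. ]
T 532 [281.84 198.7 ] [584.3 135.   73. ] [584.8 135.9  64. ]
T 311 [290.25 196.26] [590.5 115.   73. ] [591.  115.8  64. ]
T 149 [321.24 197.8 ] [588.1  41.2  73. ] [588.7  41.2  64. ]
T 510 [272.62 203.69] [572.  156.7  73. ] [572.4 157.8  64. ]
T 440 [278.75 206.71] [565.  141.9  73. ] [565.4 142.9  64. ]
T 3090 [273.39 224.16] [523.3 153.7  73. ] [523.2 154.8  64. ]
T 296 [296.29 212.74] [551.5  99.8  73. ] [551.7 100.4  64. ]
T 329 [310.75 216.88] [542.3  65.2  73. ] [542.5  65.5  64. ]
T 329 [325.38 220.68] [534.   30.3  73. ] [534.   30.2  64. ]
T 352 [340.3 224.5] [525.6  -5.2  73. ] [525.6  -5.6  64. ]
T 231 [291.72 231.57] [506.6 109.7  73. ] [506.4 110.3  64. ]
T 1557 [327.74 241.22] [485.5  23.8  73. ] [485.1  23.7  64. ]
T 172 [283.41 240.54] [485.  128.9  73. ] [484.6 129.8  64. ]
T 186 [291.71 243.03] [479.5 109.1  73. ] [479.1 109.7  64. ]
T 82 [298.21 244.59] [476.2  93.6  73. ] [475.7  94.1  64. ]
T 177 [312.98 248.58] [467.4  58.4  73. ] [466.9  58.6  64. ]
T 144 [320.68 250.78] [462.6  40.1  73. ] [462.   40.1  64. ]
T 135 [331.84 253.32] [457.2  13.6  73. ] [456.5  13.4  64. ]
T 109 [337.56 255.14] [4.531e+02 1.000e-01 7.300e+01] [ 4.525e+02 -3.000e-01  6.400e+01]
```

View pics/c1.png

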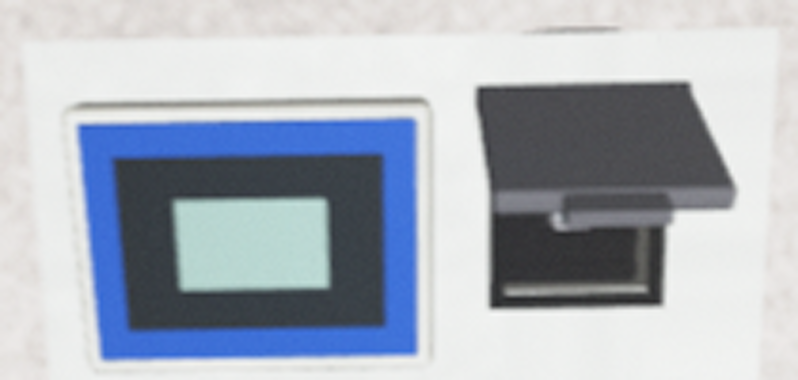

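The two views agree to about 1 mm, and the row pitch of 36 mm is right. The crop shows the cover's upper face with its rear corners at (478,88) and (688,84) and free-edge corners at (490,192) and (735,187). The tab is in front and the open well below.

```bash
python3 - <<'E'
from h import *
from scipy.optimize import brentq
s=load('w1'); px=lambda x,y:np.array([x/3.8-.4+220, y/3.8-.4+85])
t1,t4=np.array([551.7,99.3]),np.array([525.7,-5.7]); v=(t1-t4)/np.linalg.norm(t1-t4); ey=v; ex=np.array([v[1],-v[0]])
print('yaw',np.degrees(np.arctan2(ex[1],ex[0])))
a,b=px(25,43),px(778,30); A,B=onz(s,a,95),onz(s,b,95)
print('rear corners',A.round(1),B.round(1),np.linalg.norm(A-B), 'yaw',np.degrees(np.arctan2(-(A-B)[0],(A-B)[1])))
C=(A+B)[:2]/2-120*ex; print('centre',C)
loc=lambda P:np.array([(P[:2]-C)@ex,(P[:2]-C)@ey]).round(1)
for n,P in dict(t1=[551.7,99.3],t2=[542.7,64.5],t3=[533.9,29.6],t4=[525.7,-5.7],sb=[506.5,110],st=[485.3,23.8]).items(): print(n,loc(np.array(P)))
r=(px(478,88)+px(688,84))/2; e=(px(490,192)+px(735,187))/2
def fn(q): 
    H=onz(s,r,99+8*np.cos(q)); E=onz(s,e,99+70*np.sin(q)+8*np.cos(q)); return (H-E)[:2]@ex-70*np.cos(q)
print([fn(q).round(1) for q in (.3,.6,.9,1,1.1,1.2)])
q=brentq(fn,.3,1.3); 
for Q in (q,1.1):
    H=onz(s,r,99+8*np.cos(Q)); E=onz(s,e,99+70*np.sin(Q)+8*np.cos(Q))
    w=np.linalg.norm(onz(s,px(490,192),E[2])-onz(s,px(735,187),E[2]))
    print('q',Q,'H',H,'E',E,'w',w,loc(H),loc(E))
E
```

```text
yaw -13.907777809854698
rear corners [726.5 127.5  95. ] [ 666.5 -114.    95. ] 248.85901323462997 yaw -13.959614560635789
centre [580.03642388  35.63393455]
t1 [-42.8  55. ]
t2 [-43.2  19. ]
t3 [-43.3 -16.9]
t4 [-42.8 -53.2]
sb [-89.3  54.5]
st [-89.1 -34.3]
[np.float64(-34.6), np.float64(-26.1), np.float64(-12.3), np.float64(-6.7), np.float64(-0.7), np.float64(5.6)]
q 1.1117213515022224 H [665.76489809 -46.78784723 102.54495237] E [635.94103904 -38.18077381 165.29734677] w 69.21155198803551 [103.  -59.4] [ 72.  -58.2]
q 1.1 H [665.76466089 -46.77377322 102.62876897] E [635.91758811 -38.23005095 165.01328418] w 69.26817677232977 [103.  -59.4] [ 72.  -58.3]
```

Call:
servo_tool:
  commands: "0 0 0.25 0.0157 -0.0213 0 -1;0 0 0.25 0.0157 -0.0213 0 -1;0 0 0.25 0.0157 -0.0213 0 -1;0 0 0.25 0.0157 -0.0213 0 -1;0 0 0 0 0 -0.033 -1;0 0 0 0 0 -0.033 -1;0 0 0 0 0 -0.033 -1;0 0 0 0 0 -0.033 -1;0 0 0 0 0 -0.022 -1;0 0 0 0 0 -0.021 -1;0 0 0 0 0 0 -1"

```text
time_s: 3.0
eef_pos: [656.6, -51.0, 153.8]
eef_rot: [-3.117, 0.391, 0.015]
wrist_force: [-0.8, 0.8, 0.3]
gripper_width: 0.4
grip_force: 0.0
```

```bash
cat >> h.py <<'E'
C=np.array([580.0,35.6]); EX=np.array([.9707,-.2404]); EY=np.array([.2404,.9707])
def st():
    o=robot.get_obs(); p=np.array(o['eef_pos'])
    print('loc',((p[:2]-C)@EX).round(1),((p[:2]-C)@EY).round(1),p[2].round(1),'F',np.round(o['wrist_force'],1),o['time_s'])
E
python3 - <<'E'
from h import *
st(); shot('side','s1'); f=load('s1')['frame'][100:300,220:420][:,:,::-1]; cv2.imwrite('pics/s1c.png',cv2.resize(f,(600,600)))
E
```

```text
loc 95.2 -65.6 153.8 F [-0.8  0.8  0.3] 3.0
```

View pics/s1c.png

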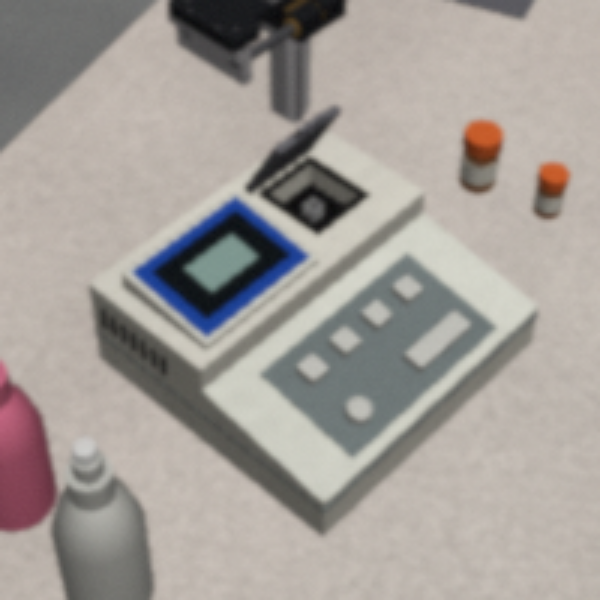

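The side view shows the fingertip behind the cover and not touching it. The measured pose is a few mm from the command, so I hold one row to see if it settles.

Call:
servo_tool:
  commands: "0 0 0 0 0 0 -1;0 0 0 0 0 0 -1"

```text
time_s: 3.25
eef_pos: [661.8, -50.8, 160.6]
eef_rot: [3.117, -0.39, 0.005]
wrist_force: [-0.2, 1.1, -0.3]
gripper_width: 0.1
grip_force: 0.0
```

```bash
python3 -c "
from h import *
st()"
```

```text
loc 100.2 -64.3 160.6 F [-0.2  1.1 -0.3] 3.25
```

Call:
servo_tool:
  commands: "0 0 0 -0.0053 0.0013 -0.001 -1;0 0 0 -0.0053 0.0013 0 -1;0 0 0 -0.0053 0.0013 0 -1;0 0 0 -0.0038 0.0009 -0.0019 -1;0 0 0 -0.0038 0.0009 -0.0019 -1;0 0 0 -0.0038 0.0009 -0.0019 -1;0 0 0 -0.0032 0.0008 -0.0025 -1;0 0 0 -0.0032 0.0008 -0.0025 -1;0 0 0 -0.0032 0.0008 -0.0025 -1;0 0 0 -0.0027 0.0007 -0.0031 -1;0 0 0 -0.0027 0.0007 -0.0031 -1;0 0 0 -0.0027 0.0007 -0.0031 -1;0 0 0 -0.002 0.0005 -0.0036 -1;0 0 0 -0.002 0.0005 -0.0036 -1;0 0 0 -0.002 0.0005 -0.0036 -1;0 0 0 0 0 0 -1;0 0 0 0 0 0 -1;0 0 0 0 0 0 -1"

```text
time_s: 5.05
eef_pos: [609.9, -37.5, 124.3]
eef_rot: [-3.117, 0.389, -0.0]
wrist_force: [-0.4, 0.3, 0.3]
gripper_width: 0.5
grip_force: 0.0
```

```bash
python3 - <<'E'
from h import *
st(); s=shot('side','s2'); f=s['frame'][110:230,240:420][:,:,::-1]; cv2.imwrite('pics/s2c.png',cv2.resize(f,(720,480)))
E
```

```text
loc 46.6 -63.8 124.3 F [-0.4  0.3  0.3] 5.05
```

View pics/s2c.png

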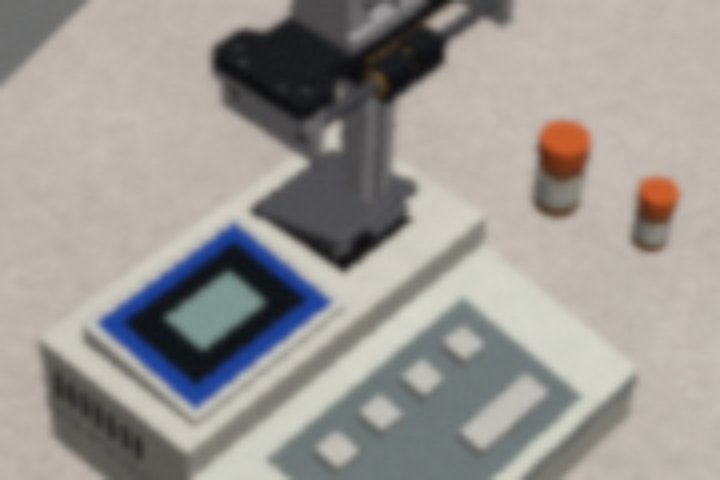

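The side crop shows the tip on the cover, which is now about 0.3 rad open. I continue slowly down to the seal.

Call:
servo_tool:
  commands: "0 0 0 -0.001 0.0003 -0.003 -1;0 0 0 -0.001 0.0002 -0.003 -1;0 0 0 -0.001 0.0003 -0.003 -1;0 0 0 -0.001 0.0002 -0.003 -1;0 0 0 -0.001 0 -0.002 -1;0 0 0 0 0 -0.002 -1;0 0 0 0 0 -0.001 -1;0 0 0 0 0 -0.001 -1;0 0 0 0 0 0 -1;0 0 0 0 0 0 -1;0 0 0 0 0 0 -1"

```text
time_s: 6.2
eef_pos: [604.9, -36.5, 106.2]
eef_rot: [3.117, -0.389, 0.0]
wrist_force: [-0.1, -0.1, -0.3]
gripper_width: 0.7
grip_force: 0.0
```

Call:
servo_tool:
  commands: "0 0 0 0 0 -0.0005 -1;0 0 0 0 0 0 -1;0 0 0 0 0 0 -1"

```text
time_s: 6.5
eef_pos: [604.8, -36.5, 105.7]
eef_rot: [3.117, -0.389, 0.0]
wrist_force: [0.3, -0.1, 1.3]
gripper_width: 0.8
grip_force: 0.1
```

Call:
servo_tool:
  commands: "0 0 0 0 0 -0.0005 -1;0 0 0 0 0 0 -1;0 0 0 0 0 0 -1"

```text
time_s: 6.8
eef_pos: [604.7, -36.5, 105.1]
eef_rot: [3.117, -0.389, 0.0]
wrist_force: [-0.5, -0.3, 0.2]
gripper_width: 0.5
grip_force: 0.1
```

Call:
servo_tool:
  commands: "0 0 0 0 0 -0.0005 -1;0 0 0 0 0 0 -1;0 0 0 0 0 0 -1"

```text
time_s: 7.1
eef_pos: [604.8, -36.5, 104.8]
eef_rot: [-3.117, 0.389, -0.0]
wrist_force: [-1.5, -0.3, 1.8]
gripper_width: 0.5
grip_force: 0.8
```

Call:
servo_tool:
  commands: "0 0 0 0 0 0.01 -1;0 0 0 0 0 0.015 -1;0 0 0 0 0 0.015 -1;0 0 0 0 0 0.01 -1;0 0 0 -0.0123 0.0183 0 -1;0 0 0 -0.0123 0.0184 0 -1;0 0 0 -0.0123 0.0183 0 -1;0 0 0 -0.0123 0.0184 0 -1;0 0 0 -0.0123 0.0183 0 -1;0 0 0 -0.0123 0.0184 0 -1;0 0 0 -0.0123 0.0183 0 -1;0 0 0 -0.0123 0.0184 0 -1;0 0 0 0 0 -0.015 -1;0 0 0 0 0 -0.015 -1;0 0 0 0 0 -0.015 -1;0 0 0 0 0 -0.015 -1;0 0 0 0 0 -0.01 -1;0 0 0 0 0 -0.005 -1;0 0 0 0 0 0 -1;0 0 0 0 0 0 -1"

```text
time_s: 9.1
eef_pos: [507.0, 110.3, 80.3]
eef_rot: [-3.117, 0.389, -0.002]
wrist_force: [-0.4, 0.3, 0.2]
gripper_width: 0.4
grip_force: 0.0
```

```bash
python3 - <<'E'
from h import *
st(); s=shot('wrist','w2'); t=shot('side','s3')
f=t['frame'][120:285,230:420][:,:,::-1]; a=cv2.resize(f,(480,417)); b=cv2.resize(s['frame'][60:200,200:460][:,:,::-1],(320,172)); b=np.vstack([b,np.zeros((245,320,3),np.uint8)])
cv2.imwrite('pics/m3.png',np.hstack([a,b]))
E
```

```text
loc -88.8 54.9 80.3 F [-0.4  0.3  0.2] 9.1
```

View pics/m3.png

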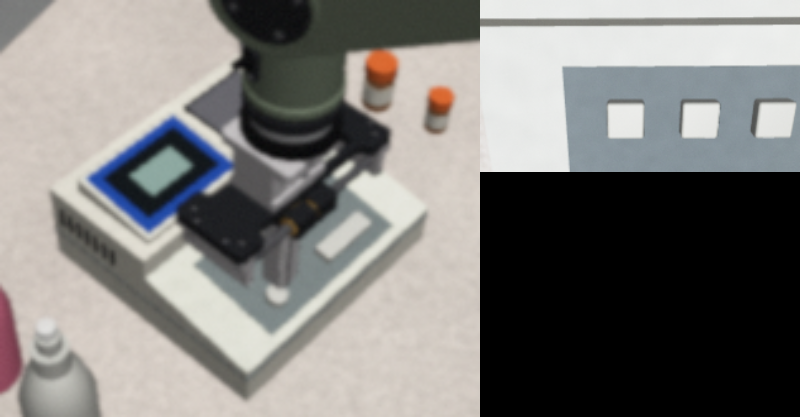

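The cover lies shut and the tip is right above the round standby key. Descending in small steps.

Call:
servo_tool:
  commands: "0 0 0 0 0 -0.005 -1;0 0 0 0 0 -0.005 -1;0 0 0 0 0 -0.003 -1;0 0 0 0 0 -0.002 -1;0 0 0 0 0 -0.002 -1;0 0 0 0 0 0 -1;0 0 0 0 0 0 -1"

```text
time_s: 9.9
eef_pos: [506.5, 110.2, 62.9]
eef_rot: [3.117, -0.389, 0.0]
wrist_force: [-1.4, -0.3, 3.1]
gripper_width: 0.4
grip_force: 1.5
```

Call:
servo_tool:
  commands: "0 0 0 0 0 -0.001 -1;0 0 0 0 0 -0.001 -1;0 0 0 0 0 0 -1;0 0 0 0 0 0 -1"

```text
time_s: 10.3
eef_pos: [506.8, 110.1, 61.0]
eef_rot: [3.117, -0.389, 0.001]
wrist_force: [0.2, -1.3, 4.2]
gripper_width: 0.4
grip_force: 2.3
```

Call:
servo_tool:
  commands: "0 0 0 0 0 -0.001 -1;0 0 0 0 0 0 -1;0 0 0 0 0 0 -1"

```text
time_s: 10.6
eef_pos: [506.9, 110.1, 60.0]
eef_rot: [3.117, -0.389, 0.002]
wrist_force: [0.3, -1.2, 4.5]
gripper_width: 0.1
grip_force: 2.6
```

Call:
servo_tool:
  commands: "0 0 0 0 0 0.005 -1;0 0 0 0 0 0.015 -1;0 0 0 0 0 0.02 -1;0 0 0 0.0045 -0.0134 0 -1;0 0 0 0.0045 -0.0134 0 -1;0 0 0 0.0045 -0.0134 0 -1;0 0 0 0.0045 -0.0134 0 -1;0 0 0 0.0045 -0.0134 0 -1;0 0 0 0.0045 -0.0135 0 -1;0 0 0 0 0 -0.006 -1;0 0 0 0 0 -0.004 -1;0 0 0 0 0 0 -1;0 0 0 0 0 0 -1"

```text
time_s: 11.9
eef_pos: [532.8, 30.4, 89.2]
eef_rot: [-3.117, 0.388, 0.002]
wrist_force: [0.2, 0.9, 0.2]
gripper_width: 0.4
grip_force: 0.0
```

```bash
python3 - <<'E'
from h import *
st(); s=shot('side','s4'); t=load('side0')
# photometer shift check: start bar blob in side view before/after
for n in('side0','s4'):
    x=load(n); c=[]
    m=(x['frame'].min(2)>150).astype(np.uint8); r=np.zeros_like(m); r[198:226,350:384]=1
    k,l,stt,cc=cv2.connectedComponentsWithStats(m*r); i=1+np.argmax(stt[1:,4]); print(n,stt[i],cc[i],onz(x,cc[i],64.5).round(1))
f=s['frame'][120:285,230:420][:,:,::-1]; cv2.imwrite('pics/s4c.png',cv2.resize(f,(600,521)))
E
```

```text
loc -44.5 -16.4 89.2 F [0.2 0.9 0.2] 11.9
side0 [356 204  20  18 159] [365.60377358 212.43396226] [483.7  25.5  64.5]
s4 [355 204  22  18 178] [365.6011236  212.25280899] [483.9  25.1  64.5]
```

View pics/s4c.png

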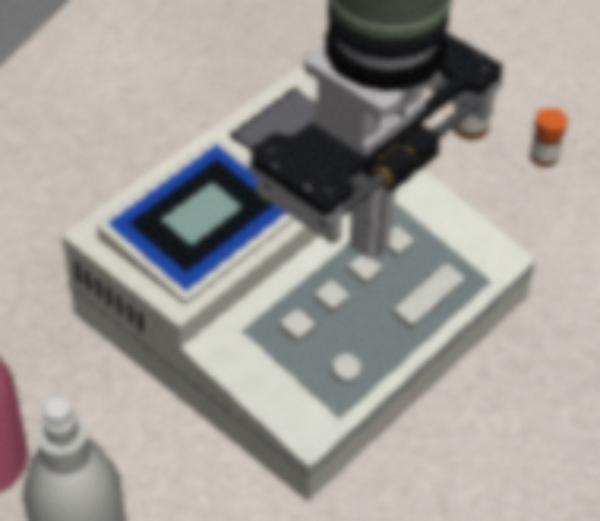

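The photometer hasn't moved, the standby key is back up, and the tip is above the third key (365,265 in the crop). Pressing it.

Call:
servo_tool:
  commands: "0 0 0 0 0 -0.005 -1;0 0 0 0 0 -0.005 -1;0 0 0 0 0 -0.003 -1;0 0 0 0 0 -0.002 -1;0 0 0 0 0 -0.002 -1;0 0 0 0 0 -0.002 -1;0 0 0 0 0 -0.001 -1;0 0 0 0 0 0 -1;0 0 0 0 0 0 -1"

```text
time_s: 12.85
eef_pos: [533.7, 29.7, 70.0]
eef_rot: [3.117, -0.389, 0.001]
wrist_force: [-1.6, 1.5, 2.3]
gripper_width: 0.3
grip_force: 1.9
```

Call:
servo_tool:
  commands: "0 0 0 0 0 -0.001 -1;0 0 0 0 0 0 -1;0 0 0 0 0 0 -1"

```text
time_s: 13.15
eef_pos: [533.8, 29.7, 69.0]
eef_rot: [3.117, -0.389, 0.002]
wrist_force: [-1.2, 0.0, 4.4]
gripper_width: 0.1
grip_force: 2.3
```

Call:
servo_tool:
  commands: "0 0 0 0 0 -0.001 -1;0 0 0 0 0 0 -1;0 0 0 0 0 0 -1"

```text
time_s: 13.45
eef_pos: [533.9, 29.7, 68.0]
eef_rot: [-3.117, 0.389, -0.002]
wrist_force: [0.4, -1.4, 5.2]
gripper_width: 0.5
grip_force: 2.7
```

Call:
servo_tool:
  commands: "0 0 0 0 0 0.005 -1;0 0 0 0 0 0.01 -1;0 0 0 0 0 0.015 -1;0 0 0 -0.0122 -0.0015 0 -1;0 0 0 -0.0122 -0.0014 0 -1;0 0 0 -0.0122 -0.0014 0 -1;0 0 0 -0.0122 -0.0014 0 -1;0 0 0 0 0 -0.008 -1;0 0 0 0 0 -0.007 -1;0 0 0 0 0 -0.005 -1;0 0 0 0 0 0 -1;0 0 0 0 0 0 -1"

```text
time_s: 14.65
eef_pos: [484.7, 24.1, 77.3]
eef_rot: [-3.117, 0.389, 0.001]
wrist_force: [-0.3, 0.9, 0.2]
gripper_width: 0.1
grip_force: 0.0
```

Call:
servo_tool:
  commands: "0 0 0 0 0 -0.005 -1;0 0 0 0 0 -0.004 -1;0 0 0 0 0 -0.003 -1;0 0 0 0 0 -0.002 -1;0 0 0 0 0 -0.001 -1;0 0 0 0 0 -0.001 -1;0 0 0 0 0 0 -1;0 0 0 0 0 0 -1"

```text
time_s: 15.45
eef_pos: [485.1, 24.0, 62.1]
eef_rot: [3.117, -0.389, 0.002]
wrist_force: [0.4, 1.0, 4.6]
gripper_width: 0.6
grip_force: 1.8
```

Call:
servo_tool:
  commands: "0 0 0 0 0 -0.001 -1;0 0 0 0 0 0 -1;0 0 0 0 0 -0.001 -1;0 0 0 0 0 0 -1;0 0 0 0 0 0 -1"

```text
time_s: 15.95
eef_pos: [485.4, 23.9, 60.1]
eef_rot: [3.117, -0.389, 0.003]
wrist_force: [1.1, -1.1, 6.0]
gripper_width: 0.3
grip_force: 2.6
```

Call:
servo_tool:
  commands: "0 0 0 0 0 0.005 -1;0 0 0 0 0 0.01 -1;0 0 0 0 0 0.02 -1;0 0 0 -0.01 0 0.03 -1;0 0 0 -0.01 0 0.03 -1;0 0 0 -0.01 0 0.03 -1;0 0 0 0 0 0 -1;0 0 0 0 0 0 -1;0 0 0 0 0 0 -1"

```text
time_s: 16.85
eef_pos: [453.2, 24.3, 183.1]
eef_rot: [-3.117, 0.389, 0.005]
wrist_force: [0.4, -1.5, 0.4]
gripper_width: 0.5
grip_force: 0.0
```

```bash
python3 - <<'E'
from h import *
st(); s=shot('side','s5'); f=s['frame'][100:300,220:420][:,:,::-1]; cv2.imwrite('pics/s5c.png',cv2.resize(f,(600,600)))
E
```

```text
loc -120.3 -41.4 183.1 F [ 0.4 -1.5  0.4] 16.85
```

View pics/s5c.png

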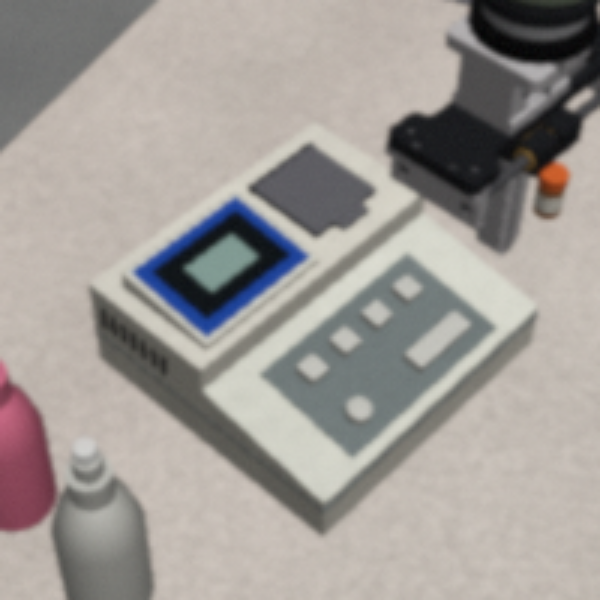

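The crop shows the cover shut, all keys up, the photometer where it was, and the arm clear of everything. Handing in.

```bash
python3 -c "
from workcell import robot
print(robot.job_done())"
```

```text
the job is handed in; nothing more can be done
None
```

I shut the cover and tapped standby, test key 3 and the start bar in that order (4.5–6 N each, by wrist force); the last image shows all keys up and nothing displaced, and the job is handed in, though the hand-in returned no verdict.

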